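# Close the refilled glue pressure tank and put it under air

## Robot

A 6-joint arm with a two-finger parallel gripper is mounted at the origin on the work surface. World frame = base frame: x ahead of the robot, y to its left, z up, the work surface at z = 0. Lengths are in m, angles in rad, forces in N, time in s.
With the tool pointing down it reaches from about 0.275 to 0.975 m from the base axis. Payload 8.4 kg.
Tool frame: the origin (TCP) lies at the very end of the fingers, on their centre line; the grasp point (between the pads) lies 19 mm behind it; z points along the fingers, y is the line along which they close (so a half turn about z gives the same grasp; the last joint's range is limited). The gripper opens to 92 mm and grips with 3 to 60 N. Pads are 20 mm wide; open, the fingers measure 128 mm over their backs; the gripper's body (75 mm by 189 mm) begins 69 mm behind the grasp point.
Start: joints at [-1.135, 0.353, 1.633, -0, 1.155, -0.002], TCP at [0.265, -0.566, 0.18] pointing down, gripper open.
Joint ranges: [-2.63, 2.63], [-0.92, 2.1], [0.06, 2.66], [-1.3, 4.44], [0, 2.69], [-3.02, 3.02]. Speed limits (rad/s): [2.22, 2.22, 2.79, 3.14, 3.14, 3.14].

## Interface

Orientations are given as a unit quaternion [x, y, z, w].
In Python, from station import sense, read_camera, job_done gives the robot as it stands.
- The arm moves only by the tool play_rows, never from a script. Its argument "moves" is a list of rows, each a list of 2 entries, a list of its own where there are three numbers: the shift along the tool's x, y, z in cm, then the turn about the tool's z in rad. A call has exactly 5 rows; each row shifts and turns the commanded pose from where the row before left it, along the tool's axes as they then stand; what a row does not reach is not made up. A row lasts 1/8 s, in which the tool goes at most 62.5 mm and 10.7 degrees, less where a joint would pass 70% of its speed; a pose out of reach is approached as far as the arm can. A call with a gripper value outside its range is refused whole. "fingers" is the gripper's target within -1 to 1 (fully open at 1, half-way at 0, shut at -1), set as the call begins (left out, the last holds). The fingers move at their own pace and stop on an object; "grip_force" is the grip in N (left out, the last holds). Time passes only in rows, so rows that do not move let the fingers close, or fill a call up. It gives the time, the measured TCP pose, the force, the opening and the grip force at its end, in the units of the state.
- sense(): the state, without advancing time (a new reading comes with each control period).
- read_camera(name): name is "scene" or "side" or "wrist"; returns a dict with "img" (384x512x3 uint8, blue, green, red), "mtx" (3x3 intrinsics, pixels), "R" (3x3) and "t" (3): a world point X has camera coordinates R X + t; the wrist camera has in their place "hand_eye" (4x4, takes a point from camera to tool coordinates, whose origin is the TCP and whose axes are the flange's). Camera axes: x right, y down, z forward; pixel columns grow to the right and rows downward; lengths in m; the calibration is good to about 2 mm. A picture is of the moment at which its call begins: read the wrist's pose just before it. There is no depth.
- job_done(): hands the job in; it is judged then, once.
The state is a dict: "time_s": time; "joints": joint angles; "dq": joint speeds; "joint_efforts": joint torques, N m; "eef_pos": TCP position; "orientation": TCP orientation; "ft_force": force on the tool from outside, world axes, zero at the start; "ft_torque": the same for the moment, N m; "width": opening from 0.0 (shut) to 1.0 (fully open); "finger_force": force on a finger pad.
Only numpy, scipy, OpenCV 4.12 (cv2) and the standard library are available. Lean on these libraries where they do the work, as an engineer would, in place of code of your own. Each camera call takes 0.05 s, during which the arm holds its last target. There are 200 camera calls.

## Task

The glue tank has just been refilled. Swing the hinged arm with the screw cap over until the cap sits down on the tank's neck, turn the cap's T-handle clockwise until the cap is fully tight, and only then open the air valve fully, its lever in line with the pipe. Leave the things standing around the tank where they are.

Things in the scene. Friction and masses are not known exactly. Their poses are not given: they have to be found in the camera images.
- glue_tank: upright steel pressure tank fixed to the bench, 152 mm in diameter, with a round aluminium cover (176 mm diameter, top 170 mm above the bench). Origin on its axis at bench level; z up; x points from the neck to the hinge of the swing arm (away from the robot), y to the left. Besides the swing arm, the cap with its handle and the valve lever nothing on it rises above 216 mm
- swing_arm (a joint): arm carrying the cap: flat strap, 24 mm wide, 6 mm thick; hinge pin parallel to the tank's y at x = 64, z = 185 mm; strap's mid-plane 22.5 mm above the pin. 0 = down, strap level; 1.57 = upright; stop at 1.85; starts swung back. Stiff: stays where left; 2 to 8 N at the nose closes it. Comes fully down only with the cap unscrewed (cap joint under 0.4); the turned cap's thread holds it down
- strap_nose (a point): middle of the upper face of the arm's free end (nose), 118 mm along the strap from the hinge pin and 25.5 mm above it, 10 mm from the strap's end; the nose stands out 24 mm past the cap and is where one pushes. Arm upright: this face looks away from the neck (tank's +x); arm down: it looks up, and lies at tank x = -54, z = 210.5 mm
- cap (a joint): turning of the screw cap (80 mm diameter, aluminium, ribbed rim), one piece with its T-handle, in the eye of the swing arm. 0 = unscrewed, 2.2 = tight, at its stop; grows clockwise seen from above with the arm down. The coarse interrupted thread needs only these 126 degrees and draws the cap down 2.5 mm. Friction 0.25 N m (5 N near the handle's ends)
- cap_hub (a point): centre of the T-handle's bar, on the cap's axis (the tank's axis when the arm is down), 35 mm above the middle of the strap: z = 242.5 mm with the arm down, 240 mm when tight
- handle_end (a point): one end of the T-handle: round steel bar, 12 mm diameter, 58 mm either side of the hub, a black ball of 16 mm on each end; this is the centre of the ball that points to the tank's +y with the cap joint 0 and the arm down, and to the tank's +x after a quarter turn. 24 mm of free height between bar and strap
- valve (a joint): lever of the air-inlet ball valve on the tank's right side. 0 = shut, lever across the pipe and pointing roughly at the robot; 1.571 = open, lever in line with the pipe and pointing away from the tank, at its stop; it grows as the lever turns anticlockwise seen from above. Stays where it is left; friction about 0.25 N m (4 N at 60 mm)
- valve_stem (a point): turning axis of the valve lever, at the lever's mid-height (229 mm above the bench), 125 mm from the tank's axis; the pipe runs radially out from the tank under it, valve body top 207 mm, pipe top 205 mm and lower
- lever_end (a point): point on the valve lever's middle line 80 mm from the stem, 6 mm from its end. The lever has a black sleeve 18 mm wide and 12 mm high from 30 to 86 mm from the stem
- glue_bottle: bystander: white glue bottle, 72 mm diameter, 190 mm high, standing left of the tank; origin under its middle
- screw_jar: bystander: clear jar with a dark lid, 70 mm diameter, 85 mm high, left in front of the tank; origin under its middle
- tape_measure: bystander: tape measure 68 x 36 x 62 mm in front of the tank; origin under its middle
- tape_roll: bystander: roll of brown packing tape lying flat, 104 mm diameter, 48 mm high, beyond the tank; origin under its middle
- spanner: bystander: steel spanner lying flat in front of the valve; origin under its middle
- screwdriver: bystander: screwdriver lying on the bench, left; origin under its middle
- drill: bystander: cordless drill lying on its side on the right, about 180 x 190 mm and 60 mm high; origin under its motor barrel
- tank_mouth (a point): centre of the rim of the open threaded neck in the middle of the tank's cover, 58 mm outer diameter, 197 mm above the bench

How it is judged:
By the outcome, as a careful person would: the job done as asked, in the order asked, and still so for the second after the job is handed in, with the robot touching nothing.
It also fails if it takes over 61 s, if anything falls off the work surface, if the arm or the gripper's body presses on something with over 40 N, if the wrist force passes 120 N, or if a joint passes its speed limit or range.

## Working session

There is one attempt and no reset: what is moved stays moved. The work goes in short steps, Python scripts to look and compute and a tool call to move; the robot and the scene stay as the last step left them, time stands still between calls to the robot, and variables do not carry over. Pictures are saved under pics/ and viewed, at most 10 in all, crops included, and the job is handed in when it is done.

Besides the shell and the picture viewer there is one more tool, called after "Request:" as name(argument=value, ...), one argument or row to a line, values as JSON. play_rows: Moves the arm, as the interface text tells. Its arguments: {"type":"object","properties":{"moves":{"type":"array"},"fingers":{"type":"number"},"grip_force":{"type":"number"}},"required":["moves"]}

```bash
mkdir -p pics; cat > h.py <<'E'
import numpy as np,cv2
from station import sense,read_camera,job_done
def proj(c,X):
    p=c["mtx"]@(c["R"]@np.array(X,float)+c["t"]);return p[:2]/p[2]
def ray(c,uv):
    d=c["R"].T@np.linalg.inv(c["mtx"])@np.array([uv[0],uv[1],1.]);o=-c["R"].T@c["t"];return o,d/np.linalg.norm(d)
def onz(c,uv,z):
    o,d=ray(c,uv);return o+d*(z-o[2])/d[2]
def tri(c1,u1,c2,u2):
    o1,d1=ray(c1,u1);o2,d2=ray(c2,u2)
    s=np.linalg.lstsq(np.c_[d1,-d2],o2-o1,rcond=None)[0]
    a=o1+d1*s[0];b=o2+d2*s[1];return (a+b)/2,np.linalg.norm(a-b)
E
python3 - <<'E'
from h import *
np.set_printoptions(precision=4,suppress=True)
s=sense();print(s)
for n in("scene","side"):
    c=read_camera(n);cv2.imwrite(f"pics/{n}0.png",cv2.resize(c["img"],(800,600),interpolation=cv2.INTER_CUBIC))
    print(n,c["mtx"],-c["R"].T@c["t"],c["R"])
c=read_camera("wrist");print(c["hand_eye"],c["mtx"])
E
```

```text
{'time_s': 0.0, 'joints': array([-1.1354,  0.3537,  1.6341,  0.    ,  1.1552, -0.0024]), 'dq': array([ 0.0004, -0.0012,  0.0021, -0.0001,  0.0009, -0.0007]), 'joint_efforts': array([ -0.0008, -59.3857, -33.4215,   0.0694,   0.0234,  -0.0002]), 'eef_pos': array([ 0.2647, -0.5656,  0.1798]), 'orientation': array([ 0.9761,  0.2171, -0.0001, -0.0007]), 'ft_force': array([ 0.4692,  0.2425, -0.2333]), 'ft_torque': array([0.0094, 0.0205, 0.0164]), 'finger_force': 0.0, 'width': 1.000638147155082}
scene [[366.3386   0.     264.6268]
 [  0.     366.3386 187.6211]
 [  0.       0.       1.    ]] [1.4421 0.4399 0.815 ] [[-0.4199  0.9074  0.0173]
 [ 0.4927  0.2439 -0.8353]
 [-0.7622 -0.3422 -0.5495]]
side [[391.4208   0.     255.0099]
 [  0.     391.4208 197.0462]
 [  0.       0.       1.    ]] [0.1753 0.886  1.0145] [[-0.9117 -0.4108 -0.0011]
 [-0.2769  0.6164 -0.7371]
 [ 0.3035 -0.6717 -0.6757]]
[[-0.0002 -0.971  -0.2389  0.0685]
 [ 1.     -0.0005  0.001  -0.0002]
 [-0.0011 -0.2389  0.971  -0.204 ]
 [ 0.      0.      0.      1.    ]] [[342.1137   0.     251.49  ]
 [  0.     342.1137 188.9977]
 [  0.       0.       1.    ]]
```

View pics/scene0.png

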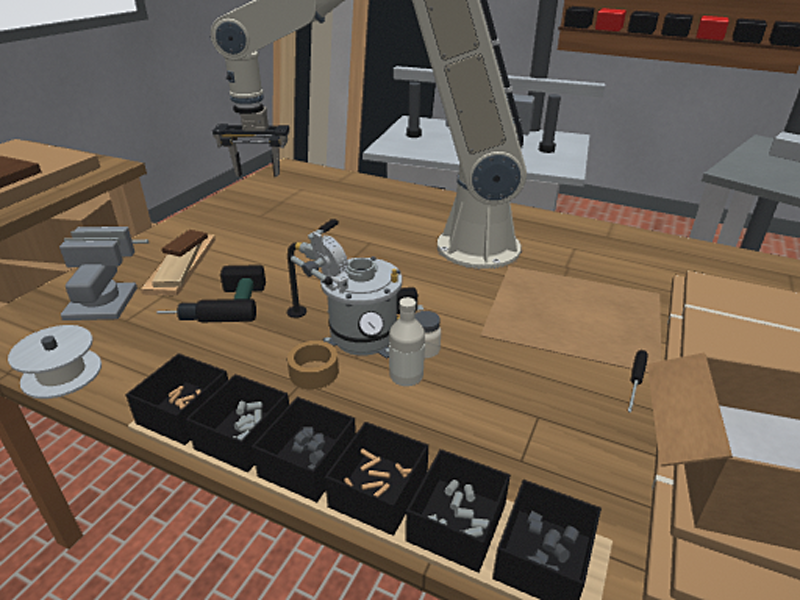

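View pics/side0.png

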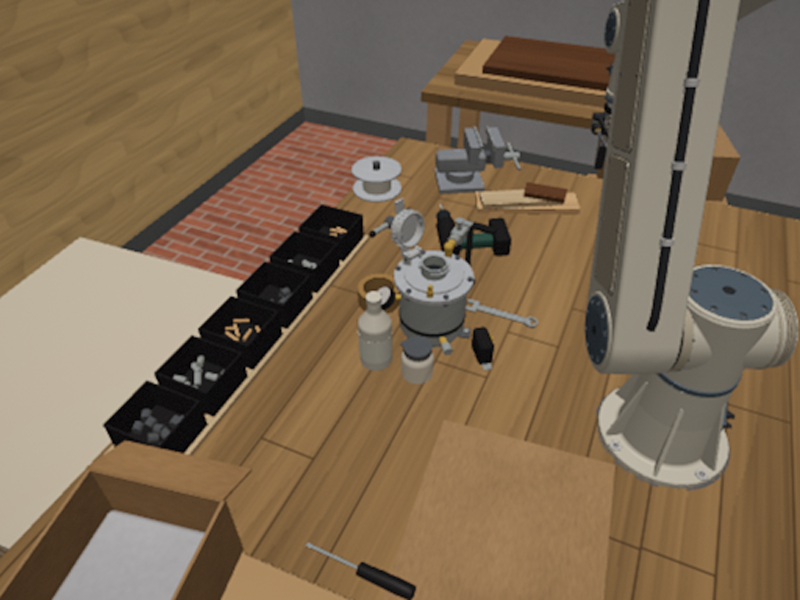

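The scene view shows the neck at about (362,265) display and the raised cap at (325,240). The side view shows the neck at (434,263), the raised cap at (407,228) and the T-handle toward (385,225). I'll triangulate these and view enlarged crops.

```bash
python3 - <<'E'
from h import *
np.set_printoptions(precision=4,suppress=True)
a=read_camera("scene");b=read_camera("side");k=.64
print("neck",tri(a,(362*k,265*k),b,(434*k,263*k)), onz(a,(362*k,265*k),.197),onz(b,(434*k,263*k),.197))
print("cap",tri(a,(325*k,241*k),b,(407*k,228*k)))
A=a["img"][125:225,165:285];B=b["img"][115:235,220:340]
cv2.imwrite("pics/cr.png",np.hstack([cv2.resize(A,(400,333),interpolation=cv2.INTER_CUBIC),cv2.resize(B[:100],(400,333),interpolation=cv2.INTER_CUBIC)]))
E
```

```text
neck (array([ 0.5322, -0.09  ,  0.1953]), np.float64(0.0003178760853023442)) [ 0.5349 -0.0883  0.197 ] [ 0.5315 -0.0881  0.197 ]
cap (array([ 0.6042, -0.1209,  0.2645]), np.float64(0.031525428628006356))
```

View pics/cr.png

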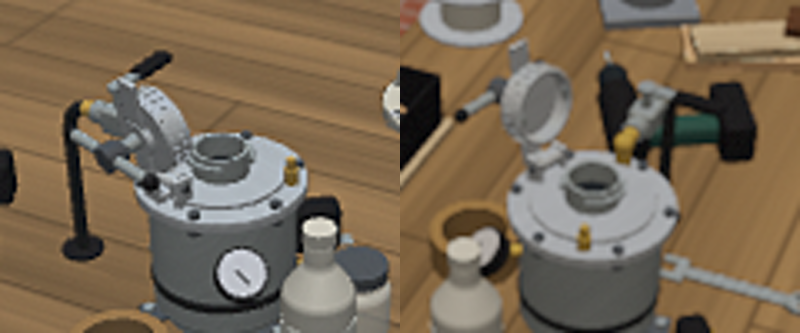

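```bash
python3 - <<'E'
from h import *
np.set_printoptions(precision=4,suppress=True)
a=read_camera("scene");b=read_camera("side");q=3.3333
S=lambda x,y:(165+x/q,125+y/q)
D=lambda x,y:(220+(x-400)/q,115+y/q)
print("ball",tri(a,S(150,182),b,D(461,115)))
print("nose",tri(a,S(120,85),b,D(518,45)))
print("ball far @z",onz(a,S(75,133),.27),onz(a,S(75,133),.25))
print("hinge",onz(a,S(178,187),.19),onz(b,D(548,155),.19),tri(a,S(178,187),b,D(548,155)))
print("leverend",onz(a,S(168,58),.229),"in",onz(a,S(132,76),.229))
print("stem side",onz(b,D(655,92),.229))
t=np.array([.533,-.089])
for y in (-.3,-.15,0,.15,.3):
  ex=np.array([np.cos(y),np.sin(y)]);ey=np.array([-ex[1],ex[0]])
  h=[*(t+.064*ex),.185];l=[*(t-.125*ey),.229]
  print(y,"hinge",(proj(a,h)-[165,125])*q,(proj(b,h)-[220,115])*q+[400,0],"stem",(proj(a,l)-[165,125])*q,(proj(b,l)-[220,115])*q+[400,0])
E
```

```text
ball (array([ 0.6742, -0.0817,  0.2373]), np.float64(0.0013966679995005024))
nose (array([ 0.6336, -0.1332,  0.302 ]), np.float64(0.002795794306642014))
ball far @z [ 0.6765 -0.1563  0.27  ] [ 0.6484 -0.1781  0.25  ]
hinge [ 0.6063 -0.0969  0.19  ] [ 0.5908 -0.1128  0.19  ] (array([ 0.592 , -0.1097,  0.1845]), np.float64(0.012494289096993615))
leverend [ 0.4411 -0.2056  0.229 ] in [ 0.4938 -0.217   0.229 ]
stem side [ 0.5115 -0.2114  0.229 ]
-0.3 hinge [174.9143 182.6478] [543.1113 160.6647] stem [137.9238  78.6021] [668.0062  96.9818]
-0.15 hinge [182.1503 186.0057] [537.6223 165.1927] stem [124.8147  85.083 ] [652.8823  90.7969]
0 hinge [190.3942 188.7326] [533.2666 170.2248] stem [113.5247  92.4457] [636.6527  85.9587]
0.15 hinge [199.4479 190.7535] [530.1534 175.66  ] stem [104.342  100.5714] [619.6317  82.5371]
0.3 hinge [209.0868 192.0121] [528.3691 181.3857] stem [ 97.5348 109.3181] [602.1367  80.5798]
```

Request:
play_rows(
  moves=[
    [[0,0,-4],-0.149],
    [[0,0,-4],-0.149],
    [[0,0,-4],-0.149],
    [[0,0,-4],-0.149],
    [[0,0,-4],-0.149],
  ],
  fingers=-1,
  grip_force=30,
)

```text
time_s: 0.98
eef_pos: [0.2649, -0.5659, 0.3819]
orientation: [0.829, 0.56, -0.0, 0.0]
ft_force: [-0.6, -0.7, -1.3]
width: 0.479
finger_force: 0.0
```

Request:
play_rows(
  moves=[
    [[3.6,1.5,0],0],
    [[3.6,1.5,0],0],
    [[3.6,1.5,0],0],
    [[3.6,1.5,0],0],
    [[3.6,1.5,0],0],
  ],
)

```text
time_s: 1.6
eef_pos: [0.4033, -0.4268, 0.3805]
orientation: [0.83, 0.557, 0.0, 0.0]
ft_force: [-0.1, 0.8, -0.3]
width: 0.002
finger_force: 0.0
```

Request:
play_rows(
  moves=[
    [[3.6,1.5,0],0],
    [[3.6,1.5,0],0],
    [[3.6,1.5,0],0],
    [[3.6,1.5,0],0],
    [[3.6,1.5,0],0],
  ],
)

```text
time_s: 2.22
eef_pos: [0.5408, -0.2885, 0.3805]
orientation: [0.83, 0.558, 0.0, 0.0]
ft_force: [-0.9, 0.3, -0.2]
width: 0.004
finger_force: 0.0
```

```bash
cat >> h.py <<'E'
from scipy.spatial.transform import Rotation as Ro
def wcam():
    s=sense();c=read_camera("wrist");T=np.eye(4);T[:3,:3]=Ro.from_quat(s["orientation"]).as_matrix();T[:3,3]=s["eef_pos"]
    M=np.linalg.inv(T@c["hand_eye"]);c["R"]=M[:3,:3];c["t"]=M[:3,3];return c,s
def head(s):
    x=Ro.from_quat(s["orientation"]).as_matrix()[:,0];return np.arctan2(x[1],x[0])
def totool(s,d):
    return Ro.from_quat(s["orientation"]).as_matrix().T@np.array(d,float)
np.set_printoptions(precision=4,suppress=True)
E
python3 - <<'E'
from h import *
c,s=wcam();cv2.imwrite("pics/w1.png",cv2.resize(c["img"],(768,576)))
import pickle;pickle.dump(c,open("w1.pkl","wb"))
print(s["time_s"],s["eef_pos"],head(s),s["joints"])
E
```

```text
2.225 [ 0.5408 -0.2885  0.3805] 1.1828034776107605 [-0.4926  0.2144  1.39   -0.      1.5371 -0.1046]
```

View pics/w1.png

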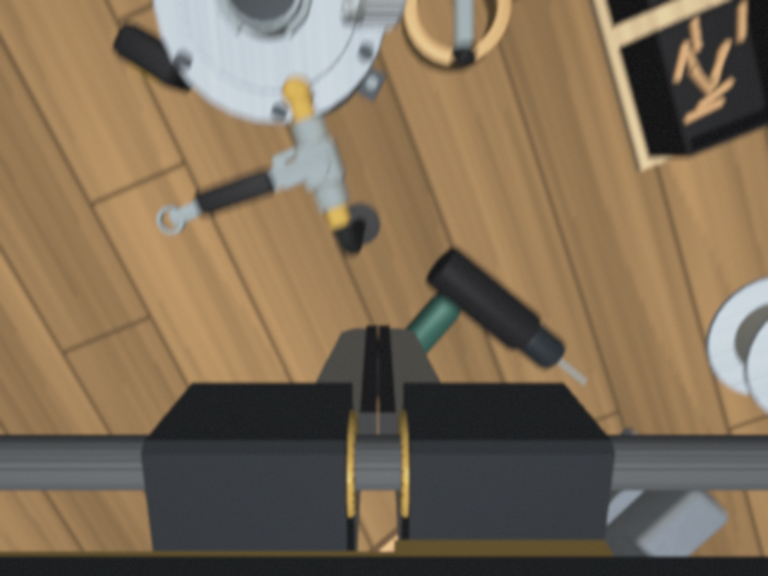

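The wrist view shows the valve: lever sleeve from (200,202) to (272,182), pipe from (297,95) to (340,215). The handle's near ball is at (460,57) and the drill is clear to the right.

```bash
python3 - <<'E'
from h import *
import pickle;c=pickle.load(open("w1.pkl","rb"));k=2/3
P=lambda u,v,z:onz(c,(u*k,v*k),z)
e=P(199,201,.235);b=P(272,182,.235);print("sleeve",e,b,np.linalg.norm(e-b))
d=(b-e)/np.linalg.norm(b-e);print("stem",e+d*.086,"lever dir",np.degrees(np.arctan2(-d[1],-d[0])))
p1=P(297,95,.2);p2=P(342,215,.2);print("pipe",p1,p2,np.degrees(np.arctan2(*(p2-p1)[1::-1])))
print("ball-",P(460,57,.237),"bar up",P(463,5,.237))
E
```

```text
sleeve [ 0.4456 -0.2072  0.235 ] [ 0.4965 -0.2144  0.235 ] 0.05141447020135369
stem [ 0.5307 -0.2193  0.235 ] lever dir 171.9251728440649
pipe [ 0.5314 -0.1651  0.2   ] [ 0.5275 -0.255   0.2   ] -92.46502710358943
ball- [ 0.6391 -0.1892  0.237 ] bar up [ 0.651 -0.162  0.237]
```

Request:
play_rows(
  moves=[
    [[3.6,1.5,0],0],
    [[3.6,1.5,0],0],
    [[3.6,1.5,0],0],
    [[2.0,1.5,0],0],
    [[0,1.0,0],0],
  ],
)

```text
time_s: 2.9
eef_pos: [0.654, -0.1967, 0.3801]
orientation: [0.83, 0.558, -0.0, -0.0]
ft_force: [-0.4, 0.5, -0.2]
width: 0.005
finger_force: 0.0
```

```bash
python3 - <<'E'
from h import *
c,s=wcam();cv2.imwrite("pics/w2.png",cv2.resize(c["img"],(768,576)))
import pickle;pickle.dump(c,open("w2.pkl","wb"))
print(s["time_s"],s["eef_pos"],head(s))
E
```

```text
2.9 [ 0.654  -0.1967  0.3801] 1.1847640153344403
```

View pics/w2.png

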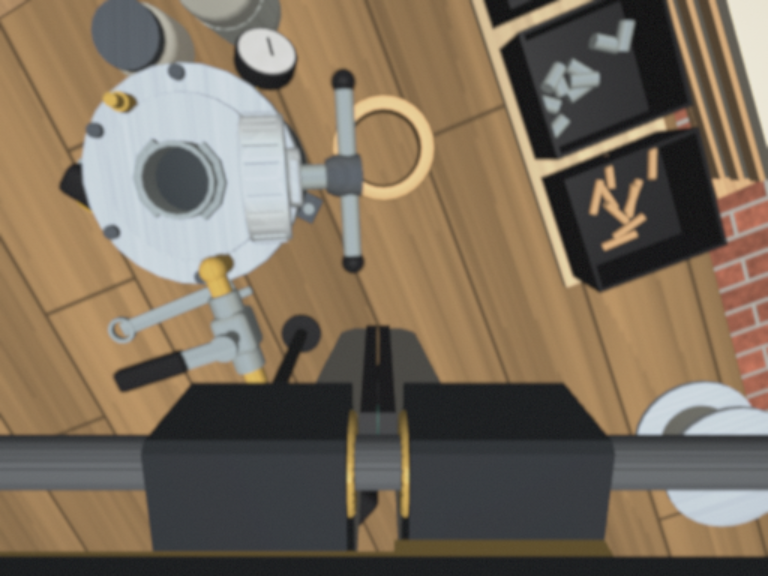

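The view shows the handle balls at (343,80) and (353,264), the hub at (345,173), the neck centre at (180,179), and the lever sleeve from (118,381) to (185,361).

```bash
python3 - <<'E'
from h import *
import pickle;c=pickle.load(open("w2.pkl","rb"));k=2/3
P=lambda u,v,z:onz(c,(u*k,v*k),z)
n=P(180,179,.197);print("neck",n)
for z in(.232,.238,.244):
  a=P(343,80,z);b=P(353,264,z);h=P(345,173,z);print(z,a,b,"len",np.linalg.norm(a-b),"bar",np.degrees(np.arctan2(*(a-b)[1::-1])),"hub r",np.linalg.norm((h-n)[:2]),"yaw",np.degrees(np.arctan2(*(h-n)[1::-1])))
e=P(116,381,.235);b=P(185,361,.235);print("sleeve",e,b,np.linalg.norm(e-b))
d=(b-e)/np.linalg.norm(b-e);print("stem",e+d*.086,"dir",np.degrees(np.arctan2(-d[1],-d[0])))
E
```

```text
neck [ 0.5397 -0.0938  0.197 ]
0.232 [ 0.6785 -0.0812  0.232 ] [ 0.6376 -0.1951  0.232 ] len 0.12097017229360504 bar 70.27171866817834 hub r 0.12437471848868203 yaw -19.64938546212788
0.238 [ 0.6785 -0.0821  0.238 ] [ 0.6384 -0.194   0.238 ] len 0.11890880100282746 bar 70.27171866817837 hub r 0.12474923812267348 yaw -19.57457574363121
0.244 [ 0.6786 -0.083   0.244 ] [ 0.6391 -0.193   0.244 ] len 0.11684742971204984 bar 70.27171866817838 hub r 0.12512396915452242 yaw -19.50021399096668
sleeve [ 0.4427 -0.2098  0.235 ] [ 0.4969 -0.2149  0.235 ] 0.05444369011769484
stem [ 0.5283 -0.2178  0.235 ] dir 174.65461470316453
```

Request:
play_rows(
  moves=[
    [[0,0,0],-0.042],
    [[2.0,-0.2,0],0],
    [[2.0,-0.4,0],0],
    [[2.0,-0.4,0],0],
    [[0,0,0],0],
  ],
)

```text
time_s: 3.58
eef_pos: [0.6644, -0.1356, 0.3807]
orientation: [0.818, 0.576, 0.0, -0.0]
ft_force: [0.1, 0.1, 0.1]
width: 0.003
finger_force: 0.0
```

Request:
play_rows(
  moves=[
    [[0,0,3],0],
    [[0,0,3],0],
    [[0,0,2],0],
    [[0,0,1],0],
    [[0,0,0],0],
  ],
)

```text
time_s: 4.2
eef_pos: [0.664, -0.1378, 0.2902]
orientation: [0.818, 0.575, -0.0, -0.0]
ft_force: [0.6, 0.1, 0.5]
width: 0.007
finger_force: 0.0
```

```bash
python3 - <<'E'
from h import *
s=sense();t=np.array([.538,-.092]);y=-.344;ex=np.array([np.cos(y),np.sin(y)]);ey=np.array([-ex[1],ex[0]])
p=s["eef_pos"];print("tank xy",(p[:2]-t)@ex,(p[:2]-t)@ey,p[2],np.degrees(head(s)),s["ft_force"])
L=[]
for i in range(0,16):
  th=1.65*(1-i/15);a=115+11*i/15
  L.append((64-a*np.cos(th)+25.5*np.sin(th)+18,185+a*np.sin(th)+25.5*np.cos(th)))
L=np.array(L);print(L.round(0));print((np.diff(L,axis=0)/10).round(1))
E
```

```text
tank xy 0.13404705778604262 -0.0006431775263372255 0.2902159333485257 70.1733572393095 [0.6331 0.077  0.5003]
[[117. 298.]
 [104. 301.]
 [ 91. 304.]
 [ 78. 305.]
 [ 64. 304.]
 [ 51. 302.]
 [ 38. 299.]
 [ 25. 294.]
 [ 13. 287.]
 [  2. 280.]
 [ -9. 271.]
 [-18. 260.]
 [-27. 249.]
 [-34. 237.]
 [-40. 224.]
 [-44. 210.]]
[[-1.3  0.4]
 [-1.3  0.2]
 [-1.3  0.1]
 [-1.3 -0.1]
 [-1.3 -0.2]
 [-1.3 -0.4]
 [-1.3 -0.5]
 [-1.2 -0.6]
 [-1.1 -0.8]
 [-1.1 -0.9]
 [-1.  -1. ]
 [-0.8 -1.1]
 [-0.7 -1.2]
 [-0.6 -1.3]
 [-0.4 -1.4]]
```

Request:
play_rows(
  moves=[
    [[0,-1.2,0],0],
    [[0,-1.2,-0.2],0],
    [[0,-1.2,-0.3],0],
    [[0,-1.2,-0.3],0],
    [[0,-1.0,0],0],
  ],
)

```text
time_s: 4.82
eef_pos: [0.609, -0.1178, 0.2992]
orientation: [0.818, 0.575, 0.0, 0.0]
ft_force: [0.3, -0.3, -0.2]
width: 0.005
finger_force: 0.0
```

Request:
play_rows(
  moves=[
    [[0,-1.3,0],0],
    [[0,-1.3,0],0],
    [[0,-1.3,0.2],0],
    [[0,-1.3,0.4],0],
    [[0,-1.2,0.5],0],
  ],
)

```text
time_s: 5.45
eef_pos: [0.5486, -0.0961, 0.2871]
orientation: [0.818, 0.575, -0.0, -0.0]
ft_force: [0.1, 0.6, 1.0]
width: 0.003
finger_force: 0.0
```

```bash
python3 - <<'E'
from h import *
s=sense();t=np.array([.538,-.092]);y=-.344;ex=np.array([np.cos(y),np.sin(y)])
p=s["eef_pos"];print((p[:2]-t)@ex,p[2],s["ft_force"])
a=read_camera("scene");b=read_camera("side")
A=a["img"][90:210,165:285];B=b["img"][75:195,220:340]
cv2.imwrite("pics/cr2.png",np.hstack([cv2.resize(A,(400,400),interpolation=cv2.INTER_CUBIC),cv2.resize(B,(400,400),interpolation=cv2.INTER_CUBIC)]))
E
```

```text
0.011310160113312713 0.28712129876959747 [0.1287 0.63   0.9792]
```

View pics/cr2.png

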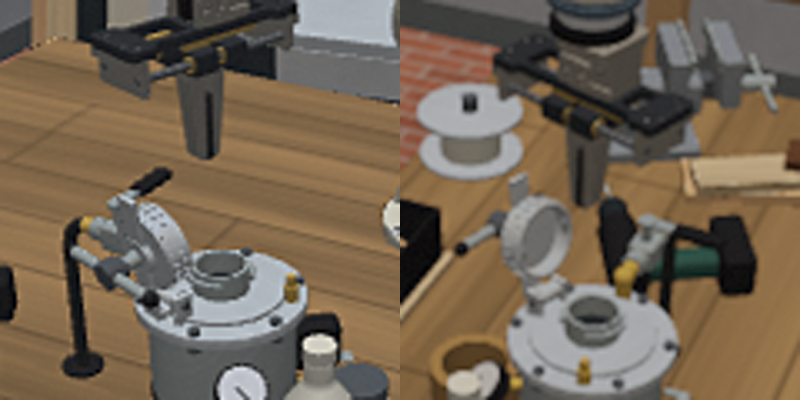

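The arm has not moved: the tip at (205,158) in the scene crop passed over it or beside it. The nose is still upright, at (517,178) in the side crop. I'll locate the nose from these views.

```bash
python3 - <<'E'
from h import *
a=read_camera("scene");b=read_camera("side");q=400/120;s=sense()
S=lambda x,y:(165+x/q,90+y/q)
D=lambda x,y:(220+(x-400)/q,75+y/q)
iS=lambda X:(proj(a,X)-[165,90])*q
iD=lambda X:(proj(b,X)-[220,75])*q+[400,0]
t=np.array([.538,-.092]);y=-.344;ex=np.array([np.cos(y),np.sin(y)]);ey=np.array([-ex[1],ex[0]])
print("tip proj",iS(s["eef_pos"]),iD(s["eef_pos"]))
n=np.array([*ey,0])
for nm,c,uv in(("side nose top",b,D(517,178)),("scene nose top",a,S(125,192)),("scene ball+",a,S(150,298)),):
  o,d=ray(c,uv);T=np.array([*t,0])
  off=.058*n if "ball" in nm else 0*n
  X=o+d*(((T+off-o)@n)/(d@n));print(nm,X,(X[:2]-t)@ex)
for th in(1.65,1.75,1.85):
  for al in(128,118):
    r=(64-al*np.cos(th)+22.5*np.sin(th))/1e3;z=(185+al*np.sin(th)+22.5*np.cos(th))/1e3
    X=[*(t+r*ex),z];print(th,al,r,z,iS(X),iD(X))
E
```

```text
tip proj [204.2132 187.7617] [582.0374 228.0909]
side nose top [ 0.6317 -0.1256  0.3057] 0.0995450946229962
scene nose top [ 0.6349 -0.1267  0.3151] 0.10293339078948141
scene ball+ [ 0.677  -0.0802  0.2407] 0.12688220078851137
1.65 128 0.0965569369074751 0.31081850364395014 [131.1054 194.0611] [519.1672 174.7292]
1.65 118 0.09576572801940778 0.30084985335941095 [132.6237 203.7161] [519.7389 183.6181]
1.75 128 0.10895517892779856 0.3069396649477504 [120.2527 202.3891] [510.2052 173.3718]
1.75 118 0.10717271837130364 0.297099805479011 [122.7196 211.5569] [511.5259 182.4729]
1.85 128 0.12090424366048191 0.30184244542728683 [109.8189 211.8559] [501.6962 173.2428]
1.85 118 0.11814834119223676 0.2922296933975338 [113.2224 220.4183] [503.7322 182.4533]
```

```bash
python3 - <<'E'
from h import *
import pickle
a=read_camera("scene");b=read_camera("side");q=400/120
print("tip tri",tri(a,(165+205/q,90+158/q),b,(220+188/q,75+206/q)),sense()["eef_pos"])
w=pickle.load(open("w2.pkl","rb"));M=np.linalg.inv(w["hand_eye"])
for z in(0,-.02,-.03,-.04):
  p=w["mtx"]@(M@[0,0,z,1])[:3];print(z,1.5*p[:2]/p[2])
E
```

```text
tip tri (array([ 0.5441, -0.0967,  0.3152]), np.float64(0.0017729566940223043)) [ 0.5499 -0.0965  0.2876]
0 [374.4694 324.9118]
-0.02 [374.2351 341.6503]
-0.03 [374.0995 351.3354]
-0.04 [373.9488 362.0918]
```

```bash
python3 - <<'E'
from h import *
a=read_camera("scene")
yv=np.array([.424,-.906,0]);p=np.array([.2647,-.5656,.1798])
for d in(.055,-.055): print(proj(a,p+d*yv)/.64, proj(a,p+d*yv+[0,0,.029])/.64)
c,s=wcam();cv2.imwrite("pics/w3.png",cv2.resize(c["img"],(640,480)))
print(s["eef_pos"],s["joints"])
t=[.538,-.092];y=-.344;ex=np.array([np.cos(y),np.sin(y)]);ey=np.array([-ex[1],ex[0]])
for nm,X in(("neck",[*t,.197]),("ball+",[.6786,-.083,.244]),("ball-",[.6391,-.193,.244]),("nose",[.6325,-.126,.3057])):print(nm,proj(c,X)*1.25,proj(c,np.array(X)-[0,0,.029])*1.25)
E
```

```text
[239.2356 186.7722] [237.6534 176.885 ]
[278.9684 187.3457] [277.7897 177.4733]
[ 0.5499 -0.0965  0.2876] [-0.1764  0.162   1.6472 -0.      1.332   0.1697]
neck [294.5382 229.6371] [296.1841 221.2069]
ball+ [516.9128 151.8885] [495.8522 149.6914]
ball- [496.2889 339.45  ] [479.1369 319.8244]
nose [502.4074 282.4327] [478.8097 263.4438]
```

View pics/w3.png

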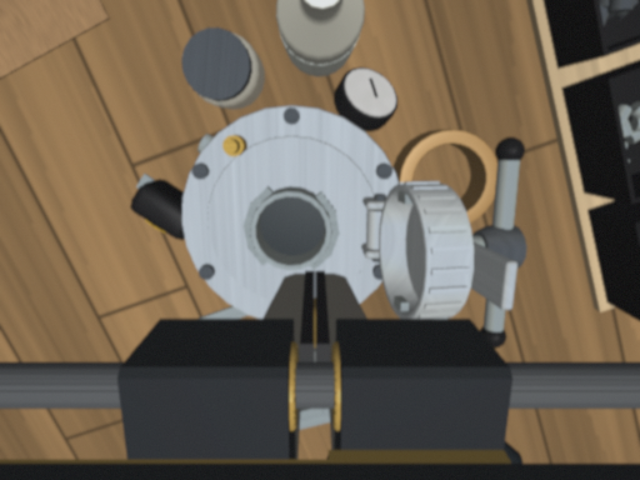

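Three views, plus the missed contact, agree that the true fingertips are about 28 mm higher (shorter) than the reported TCP. The wrist picture otherwise matches my positions: neck at (291,227), balls at (510,150) and (493,338). I'll apply that offset and go back behind the nose.

Request:
play_rows(
  moves=[
    [[0,0,-3],0],
    [[0,3.2,0],0],
    [[0,3.2,0],0],
    [[0,3.2,0],0],
    [[0,3.2,0],0],
  ],
)

```text
time_s: 6.48
eef_pos: [0.6711, -0.1402, 0.3173]
orientation: [0.818, 0.575, 0.0, 0.0]
ft_force: [0.3, 0.6, 0.5]
width: 0.007
finger_force: 0.0
```

Request:
play_rows(
  moves=[
    [[0,0,1],0],
    [[0,0,2],0],
    [[0,0,2],0],
    [[0,-0.8,0],0],
    [[0,-0.8,0],0],
  ],
)

```text
time_s: 7.1
eef_pos: [0.6542, -0.1341, 0.268]
orientation: [0.818, 0.575, 0.0, 0.0]
ft_force: [0.1, -0.5, 0.8]
width: 0.003
finger_force: 0.0
```

Request:
play_rows(
  moves=[
    [[0,-0.8,0],0],
    [[0,-0.8,0],0],
    [[0,-0.8,0],0],
    [[0,-0.8,0],0],
    [[0,-0.8,-0.2],0],
  ],
)

```text
time_s: 7.72
eef_pos: [0.6185, -0.1211, 0.2714]
orientation: [0.818, 0.575, 0.002, 0.002]
ft_force: [4.5, -1.2, -1.4]
width: 0.007
finger_force: 2.2
```

```bash
cat >> h.py <<'E'
t=np.array([.538,-.092]);yw=-.344;ex=np.array([np.cos(yw),np.sin(yw)]);ey=np.array([-ex[1],ex[0]])
def st():
    s=sense();p=s["eef_pos"];print("t",s["time_s"],"tank",(p[:2]-t)@ex,(p[:2]-t)@ey,"truez",p[2]+.028,"head",np.degrees(head(s)),"F",s["ft_force"],"M",s["ft_torque"],"w",s["width"],"j6",s["joints"][5]);return s
def crops(fn,A=(90,165),B=(75,220)):
    a=read_camera("scene");b=read_camera("side")
    f=lambda c,o:cv2.resize(c["img"][o[0]:o[0]+120,o[1]:o[1]+120],(400,400),interpolation=cv2.INTER_CUBIC)
    cv2.imwrite(fn,np.hstack([f(a,A),f(b,B)]))
E
python3 -c "
from h import *
st();crops('pics/cr3.png')"
```

```text
t 7.725 tank 0.08560191904804143 -0.0002083106764613693 truez 0.2994299124744624 head 70.17699938557958 F [ 4.5133 -1.2138 -1.4073] M [-0.2717 -0.8317 -0.0068] w 0.007312391075177995 j6 0.15046838471362958
```

View pics/cr3.png

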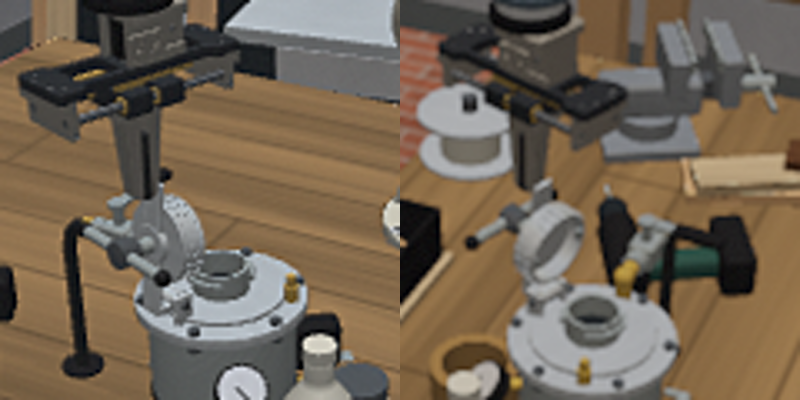

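The tip is now in contact with the nose, at (145,195) in the left crop, and the strap is tilting forward. I'll continue along the arc.

Request:
play_rows(
  moves=[
    [[0,-1.2,-0.2],0],
    [[0,-1.2,0],0],
    [[0,-1.2,0],0],
    [[0,-1.2,0.2],0],
    [[0,-1.2,0.4],0],
  ],
)

```text
time_s: 8.45
eef_pos: [0.56, -0.1002, 0.2655]
orientation: [0.818, 0.575, 0.0, 0.0]
ft_force: [3.7, -1.3, -0.5]
width: 0.003
finger_force: 1.6
```

Request:
play_rows(
  moves=[
    [[0,-1.2,0.6],0],
    [[0,-1.1,0.7],0],
    [[0,-1.1,0.8],0],
    [[0,-1.0,1.0],0],
    [[0,-1.0,1.1],0],
  ],
)

```text
time_s: 9.07
eef_pos: [0.509, -0.0818, 0.2228]
orientation: [0.818, 0.575, -0.0, -0.0]
ft_force: [3.2, -1.7, 1.6]
width: 0.003
finger_force: 1.4
```

```bash
python3 -c "
from h import *
st()"
```

```text
t 9.075 tank -0.03075835846030748 -0.00014911109532514573 truez 0.2507789454014729 head 70.17727815185049 F [ 3.2375 -1.6649  1.6268] M [-0.1942 -0.5783  0.0078] w 0.0034392271347142354 j6 0.1836679110693993
```

Request:
play_rows(
  moves=[
    [[0,-0.6,1.2],0],
    [[0,-0.5,1.3],0],
    [[0,-0.4,1.3],0],
    [[0,0,0.4],0],
    [[0,0,0.2],0],
  ],
)

```text
time_s: 9.7
eef_pos: [0.4957, -0.0771, 0.1791]
orientation: [0.818, 0.575, -0.0, -0.0]
ft_force: [-3.0, 0.6, 3.9]
width: 0.005
finger_force: 1.6
```

```bash
python3 -c "
from h import *
st();crops('pics/cr4.png')"
```

```text
t 9.7 tank -0.044877465900801376 -0.0002212909121776501 truez 0.2071004380092328 head 70.17399954359799 F [-3.0443  0.5665  3.9277] M [0.1463 0.4617 0.0094] w 0.004850134488838786 j6 0.1888594144892696
```

View pics/cr4.png

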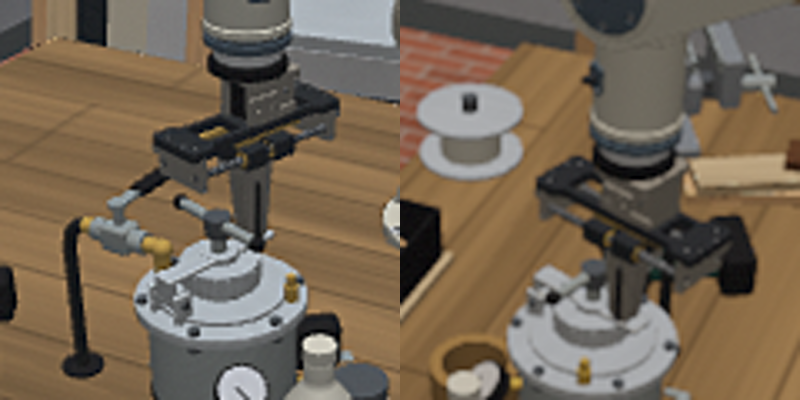

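The arm appears nearly level, with the cap on the neck. I'll press down until the force rises.

Request:
play_rows(
  moves=[
    [[0,-0.2,0.2],0],
    [[0,0,0.2],0],
    [[0,0,0.1],0],
    [[0,0,0],0],
    [[0,0,0],0],
  ],
)

```text
time_s: 10.42
eef_pos: [0.4948, -0.0765, 0.1762]
orientation: [0.818, 0.575, 0.001, 0.001]
ft_force: [-3.6, 0.8, 17.0]
width: 0.009
finger_force: 8.3
```

```bash
python3 -c "
from h import *
st()"
```

```text
t 10.425 tank -0.04590287736505195 6.328215125764314e-06 truez 0.20424926699743837 head 70.17372071798397 F [-3.6328  0.8407 16.969 ] M [0.0396 0.6752 0.0325] w 0.009436256856973852 j6 0.18963906796415778
```

Request:
play_rows(
  moves=[
    [[0,0,-3],0],
    [[0,0,-4],0],
    [[0,1.6,-3],0],
    [[0,1.5,0],0],
    [[0,1.5,0],0],
  ],
  fingers=0,
)

```text
time_s: 11.05
eef_pos: [0.5374, -0.0921, 0.2734]
orientation: [0.818, 0.575, -0.0, -0.0]
ft_force: [0.4, 0.2, 0.4]
width: 0.496
finger_force: 0.0
```

```bash
python3 - <<'E'
from h import *
import pickle
s=st()
c,s=wcam();pickle.dump((c,s["eef_pos"]),open("w4.pkl","wb"))
im=cv2.resize(c["img"],(768,576))
for X in([*t,.197],[*t,.2425],[*(t+.058*ey),.2425],[*(t-.058*ey),.2425]):print(proj(c,X)*1.5)
cv2.imwrite("pics/w4.png",im)
E
```

```text
t 11.05 tank -0.0005586321582420582 -0.0003516982296720461 truez 0.3013812987768132 head 70.17488858486796 F [0.4397 0.2278 0.3528] M [-0.0395 -0.1192 -0.014 ] w 0.496142366648343 j6 0.1734624586622522
[376.1465 280.9888]
[375.9062 303.464 ]
[375.5382 179.2328]
[376.2347 414.3067]
```

View pics/w4.png

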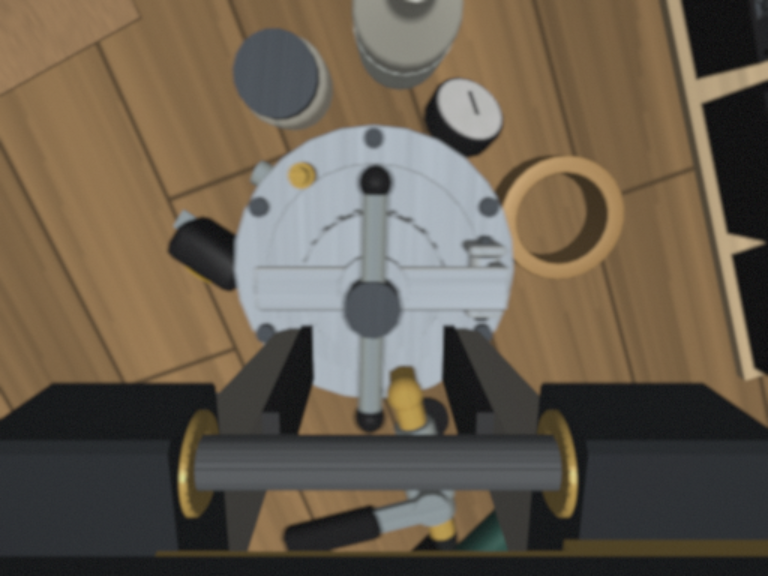

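The last view shows the arm down, the balls at (376,181) and (370,418) almost exactly where predicted, and the hub at (372,308). The hub is about 25 mm wide, so I'll grip the bar 35 mm from the centre and carry it round the hub.

Request:
play_rows(
  moves=[
    [[1.8,0,0],0.02],
    [[1.7,0,0],0],
    [[0,0,2.5],0],
    [[0,0,2.5],0],
    [[0,0,2.5],0],
  ],
)

```text
time_s: 11.72
eef_pos: [0.549, -0.0585, 0.1979]
orientation: [0.824, 0.567, -0.0, -0.0]
ft_force: [-0.2, -0.6, 0.9]
width: 0.502
finger_force: 0.0
```

Request:
play_rows(
  moves=[
    [[0,0,0],0],
    [[0,0,0],0],
    [[0,0,0],0],
    [[0,0,0],0],
    [[0,0,0],0],
  ],
  fingers=-1,
  grip_force=35,
)

```text
time_s: 12.35
eef_pos: [0.5482, -0.0581, 0.2002]
orientation: [0.824, 0.566, -0.0, -0.001]
ft_force: [-5.9, 4.3, 5.3]
width: 0.119
finger_force: 35.0
```

```bash
python3 -c "
from h import *
s=st();print(s['width']*92,s['finger_force'])"
```

```text
t 12.35 tank -0.0018321913100867362 0.03530149154892776 truez 0.22819624557838591 head 68.99866583267165 F [-5.871   4.3131  5.2565] M [ 0.7887  1.074  -0.2091] w 0.11881717517318915 j6 0.25636294764656786
10.931180115933403 35.016083121299744
```

The grip is at the very tips (10.9 mm on a 12 mm bar, pushed upward), so I'll reopen and go 11 mm deeper.

Request:
play_rows(
  moves=[
    [[0,0,0],0],
    [[0,0,0],0],
    [[0,0,0.5],0],
    [[0,0,0.6],0],
    [[0,0,0],0],
  ],
  fingers=-0.3,
)

```text
time_s: 12.98
eef_pos: [0.5489, -0.0592, 0.1877]
orientation: [0.824, 0.567, -0.0, -0.0]
ft_force: [0.8, 0.4, -0.0]
width: 0.349
finger_force: 0.0
```

Request:
play_rows(
  moves=[
    [[0,0,0],0],
    [[0,0,0],0],
    [[0,0,0],0],
    [[0,0,0],0],
    [[0,0,0],0],
  ],
  fingers=-1,
  grip_force=35,
)

```text
time_s: 13.6
eef_pos: [0.5481, -0.0586, 0.1884]
orientation: [0.824, 0.566, -0.001, -0.001]
ft_force: [-4.1, 1.5, 2.1]
width: 0.12
finger_force: 34.9
```

```bash
python3 -c "
from h import *
s=st();print(s['width']*92,s['finger_force'])"
```

```text
t 13.6 tank -0.0017312716087155983 0.03490941145281921 truez 0.21641406456332005 head 68.99868035905922 F [-4.1155  1.4618  2.0543] M [ 0.3606  0.7704 -0.2512] w 0.11969078463457111 j6 0.2564088769380458
11.011552186380543 34.929147362709045
```

Request:
play_rows(
  moves=[
    [[-0.06,0.63,0],0.18],
    [[-0.06,0.63,0],0.18],
    [[-0.06,0.63,0],0.18],
    [[-0.06,0.63,0.05],0.18],
    [[-0.06,0.63,0.05],0.18],
  ],
)

```text
time_s: 14.22
eef_pos: [0.569, -0.0815, 0.1872]
orientation: [0.989, 0.149, -0.001, -0.0]
ft_force: [-5.0, -0.2, 1.7]
width: 0.116
finger_force: 35.1
```

```bash
python3 -c "
from h import *
s=st();print(s['width']*92,s['finger_force'])"
```

```text
t 14.225 tank 0.02566865595448601 0.020363693086238744 truez 0.21524650688160124 head 17.15101141975139 F [-4.996  -0.177   1.6735] M [0.0109 0.9035 0.1959] w 0.11591610132476632 j6 1.126750688764893
10.664281321878502 35.06945550441742
```

Request:
play_rows(
  moves=[
    [[-0.06,0.63,0],0.18],
    [[-0.06,0.63,0.05],0.18],
    [[-0.06,0.63,0],0.18],
    [[-0.06,0.63,0.05],0.18],
    [[-0.06,0.63,0],0.18],
  ],
)

```text
time_s: 14.85
eef_pos: [0.5647, -0.1127, 0.1865]
orientation: [0.955, -0.296, -0.001, 0.001]
ft_force: [-3.4, -3.0, 1.3]
width: 0.119
finger_force: 35.6
```

```bash
python3 -c "
from h import *
s=st();print(s['width']*92,s['finger_force'])"
```

```text
t 14.85 tank 0.03215726492898503 -0.010478074781188099 truez 0.21451979329541548 head -34.38759616088806 F [-3.4474 -3.0348  1.3106] M [-0.4272  0.6895  0.4041] w 0.11859755299659452 j6 1.9731722194521213
10.910974875686696 35.61809599399567
```

Request:
play_rows(
  moves=[
    [[-0.06,0.63,0],0.18],
    [[-0.06,0.63,0.05],0.18],
    [[-0.03,0.35,0],0.1],
    [[0,0,0],0],
    [[0,0,0],0],
  ],
)

```text
time_s: 15.48
eef_pos: [0.5536, -0.1237, 0.1862]
orientation: [0.865, -0.502, 0.0, 0.001]
ft_force: [-3.2, -6.6, 2.5]
width: 0.119
finger_force: 36.4
```

```bash
python3 -c "
from h import *
s=st();print(s['width']*92,s['finger_force'])"
```

```text
t 15.475 tank 0.025348610378730447 -0.024552511750157057 truez 0.21422384360701355 head -60.25222565523822 F [-3.2024 -6.5509  2.4925] M [-1.004   0.4451  0.5832] w 0.11924533326279578 j6 2.402373667371179
10.970570660177211 36.442256569862366
```

Request:
play_rows(
  moves=[
    [[-0.02,0.35,0],0.1],
    [[-0.02,0.35,0],0.1],
    [[0,0,0],0],
    [[0,0,0],0],
    [[0,0,0],0],
  ],
  grip_force=45,
)

```text
time_s: 16.1
eef_pos: [0.5509, -0.1242, 0.1867]
orientation: [0.811, -0.585, 0.002, -0.002]
ft_force: [10.9, 3.9, -2.8]
width: 0.137
finger_force: 52.1
```

```bash
python3 -c "
from h import *
s=st();print(s['width']*92,s['finger_force'])"
```

```text
t 16.1 tank 0.0230129660876539 -0.025930743300290368 truez 0.2147190337191412 head -71.67100280177242 F [10.89    3.8759 -2.8385] M [ 0.8463 -1.7235  1.121 ] w 0.13696981070120842 j6 2.594302474625506
12.601222584511175 52.09807276725769
```

It has hit the stop: force and moment rose and the motion stopped. I'll release, back off above the hub and verify the angle with the wrist camera.

Request:
play_rows(
  moves=[
    [[0,-0.5,0],-0.12],
    [[0,0,0],0],
    [[0,0,0],0],
    [[0,0,-3],0],
    [[0,0,-3],0],
  ],
  fingers=0,
)

```text
time_s: 16.73
eef_pos: [0.5516, -0.1238, 0.2464]
orientation: [0.843, -0.538, -0.001, 0.0]
ft_force: [-0.4, -0.3, -0.6]
width: 0.5
finger_force: 0.0
```

Request:
play_rows(
  moves=[
    [[0,0,-3],0],
    [[-1.7,0,0],0],
    [[-1.7,0,0],0],
    [[0,0,0],0],
    [[0,0,0],0],
  ],
)

```text
time_s: 17.35
eef_pos: [0.5374, -0.0928, 0.2753]
orientation: [0.843, -0.537, -0.0, 0.0]
ft_force: [0.3, 1.1, 0.4]
width: 0.5
finger_force: 0.0
```

```bash
python3 - <<'E'
from h import *
st();c,s=wcam();cv2.imwrite("pics/w5.png",c["img"])
g=cv2.cvtColor(c["img"],cv2.COLOR_BGR2GRAY)
m=(g<45).astype(np.uint8)
n,l,S,C=cv2.connectedComponentsWithStats(m)
for ang in(36,):
  for sg in(1,-1):
    d=sg*(np.cos(np.radians(-36))*ex+np.sin(np.radians(-36))*ey);print("expected",proj(c,[*(t+.058*d),.24]))
for i in range(1,n):
  if 20<S[i,4]<900:
    X=onz(c,C[i],.24);r=(X[:2]-t);print(C[i],S[i],"tank",r@ex,r@ey,"cw",90-np.degrees(np.arctan2(r@ey,r@ex)))
E
```

```text
t 17.35 tank -0.0003067633605788055 -0.0009095764543056767 truez 0.3032841355439317 head -65.01160186207649 F [0.31   1.0866 0.4274] M [ 0.054  -0.0316  0.0184] w 0.4997612035602001 j6 2.531977629624867
expected [239.021  119.8371]
expected [264.8366 272.2154]
[335.7577  12.6123] [325   0  28  28 227] tank 0.04982750004087395 -0.12580454032777308 cw 158.39292963666546
[244.0496 120.4275] [235 112  20  18 262] tank 0.044192258569377 -0.03623321008872121 cw 129.34830888759052
[158.8116 187.2945] [143 171  27  45 292] tank 0.05475948713763652 0.04057805267389829 cw 53.46069460389958
[  0.9412 182.0882] [  0 177   4  14  34] tank 0.13764180914760593 0.11712946102254712 cw 49.60311445496895
[342.6975 228.6953] [332 206  19  43 443] tank -0.06290562683152455 -0.03136745828267534 cw 243.49717718581155
[268.519  276.4114] [259 269  19  14 158] tank -0.05144086486956669 0.0345895225121701 cw -56.0825882973989
[224.5862 291.3448] [205 291  39   2  58] tank -0.03622885636145501 0.06754029718644909 cw -28.209267591782734
[253.5238 291.4286] [247 291  14   2  21] tank -0.052274620379176684 0.05178835935518377 cw -45.267727310076594
[284.     291.3478] [277 291  16   2  23] tank -0.0690738220345274 0.035092325932992115 cw -63.06756831104124
```

```bash
python3 - <<'E'
from h import *
import pickle
c,p=pickle.load(open("w4.pkl","rb"));g=cv2.cvtColor(c["img"],cv2.COLOR_BGR2GRAY)
n,l,S,C=cv2.connectedComponentsWithStats((g<45).astype(np.uint8))
for i in range(1,n):
  if 20<S[i,4]<900 and abs(C[i][0]-249)<20:
    X=onz(c,C[i],.2425);r=(X[:2]-t);print(C[i],S[i],r@ex*1e3,r@ey*1e3)
# bar edges in w5: line fit via steel-coloured bar: use dark balls centroid by outline circle
c,s=wcam();g=cv2.cvtColor(c["img"],cv2.COLOR_BGR2GRAY)
for (u,v) in((244,120),(267,274)):
  k=cv2.HoughCircles(cv2.resize(g[v-25:v+20,u-25:u+25],None,fx=4,fy=4,interpolation=3),cv2.HOUGH_GRADIENT,1,80,param1=80,param2=12,minRadius=26,maxRadius=50)
  if k is not None:
    q=k[0,0]/4;uv=(u-25+q[0],v-25+q[1]);r=onz(c,uv,.24)[:2]-t;print(uv,q[2],r@ex*1e3,r@ey*1e3)
E
```

```text
[249.8761 120.3889] [241 112  18  17 234] -0.3270174130224901 57.40572119420708
[246.0224 280.6791] [238 275  17  12 134] -3.6454860425887623 -61.71782583167499
(np.float32(244.375), np.float32(120.375)) 10.675 44.27042816897334 -36.5261025654256
(np.float32(268.625), np.float32(273.875)) 10.9 -49.78221195611205 32.975714311057786
```

The angle reads about 125° ± 1.5°, and my back-off may have dragged the cap slightly. I'll re-grip, nudge it to the stop again and release without any back motion.

Request:
play_rows(
  moves=[
    [[0,0,0],-0.15],
    [[1.65,0.1,0],0],
    [[1.65,0.1,3],0],
    [[0,0,3],0],
    [[0,0,2.8],0],
  ],
)

```text
time_s: 18.08
eef_pos: [0.5548, -0.123, 0.1867]
orientation: [0.88, -0.475, -0.0, 0.0]
ft_force: [-0.5, 0.1, -0.5]
width: 0.5
finger_force: 0.0
```

Request:
play_rows(
  moves=[
    [[0,0,0],0],
    [[0,0,0],0],
    [[0,0,0],0],
    [[0,0,0],0],
    [[0,0,0],0],
  ],
  fingers=-1,
  grip_force=40,
)

```text
time_s: 18.7
eef_pos: [0.5542, -0.1227, 0.1892]
orientation: [0.881, -0.473, 0.001, 0.001]
ft_force: [-3.9, -4.6, 4.2]
width: 0.115
finger_force: 40.0
```

Request:
play_rows(
  moves=[
    [[0,0.3,0],0.08],
    [[0,0.3,0],0.05],
    [[0,0,0],0],
    [[0,0,0],0],
    [[0,0,0],0],
  ],
)

```text
time_s: 19.32
eef_pos: [0.5521, -0.124, 0.1895]
orientation: [0.849, -0.529, 0.002, -0.002]
ft_force: [8.2, 4.5, -1.0]
width: 0.125
finger_force: 41.6
```

```bash
python3 -c "
from h import *
s=st();print(s['width']*92,s['finger_force'])"
```

```text
t 19.325 tank 0.024106892419913185 -0.025347788268179884 truez 0.2174594311248914 head -63.84464686713396 F [ 8.2013  4.5097 -0.9759] M [ 0.8202 -1.4028  0.6552] w 0.1246158786278591 j6 2.459425775027989
11.464660833763038 41.63997709751129
```

Request:
play_rows(
  moves=[
    [[0,0,0],0],
    [[0,0,0],0],
    [[0,0,0],0],
    [[0,0,-2],0],
    [[0,0,-3],0],
  ],
  fingers=0,
)

```text
time_s: 19.95
eef_pos: [0.5483, -0.1247, 0.2378]
orientation: [0.848, -0.529, -0.001, 0.0]
ft_force: [0.4, -0.2, 1.1]
width: 0.501
finger_force: 0.0
```

Request:
play_rows(
  moves=[
    [[0,0,-4],0],
    [[-1.7,0,0],0],
    [[-1.7,0,0],0],
    [[0,0,0],0],
    [[0,0,0],0],
  ],
)

```text
time_s: 20.58
eef_pos: [0.5339, -0.094, 0.2772]
orientation: [0.849, -0.529, -0.0, 0.0]
ft_force: [0.3, 0.5, 0.4]
width: 0.504
finger_force: 0.0
```

```bash
python3 - <<'E'
from h import *
st();c,s=wcam()
g=cv2.cvtColor(c["img"],cv2.COLOR_BGR2GRAY)
n,l,S,C=cv2.connectedComponentsWithStats((g<45).astype(np.uint8))
P=[]
for i in range(1,n):
  if 100<S[i,4]<400:
    r=onz(c,C[i],.24)[:2]-t;r=np.array([r@ex,r@ey])*1e3
    if 45<np.hypot(*r)<70:P.append(r);print(C[i],S[i],r)
# lever from this view or after
print(proj(c,[.529,-.218,.229]),proj(c,[.45,-.211,.229]))
E
```

```text
t 20.575 tank -0.003228239701026348 -0.0032852611531126686 truez 0.305208067370497 head -63.8622110708437 F [0.3384 0.4637 0.4121] M [ 0.1015  0.0055 -0.0397] w 0.5038061033040915 j6 2.5085952407215326
[240.3113 119.5019] [231 111  20  18 257] [ 44.2052 -36.238 ]
[155.2624 184.8227] [140 168  26  46 282] [54.0782 40.4445]
[262.0743 275.1959] [253 268  18  14 148] [-51.6353  34.6584]
[339.8107  41.2959] [431.1069 102.9908]
```

The ball is at the identical position, so the cap is at its stop. Next is the valve; I'll refine its pose from the stored overhead view while turning toward it.

```bash
python3 - <<'E'
from h import *
import pickle
c,p=pickle.load(open("w4.pkl","rb"));k=2/3
e=onz(c,(284*k,538*k),.235);b=onz(c,(379*k,517*k),.235);d=(b-e)/np.linalg.norm(b-e)
print(e,b,np.linalg.norm(b-e),"stem",e+.086*d,b+.03*d,np.degrees(np.arctan2(-d[1],-d[0])))
E
```

```text
[ 0.4433 -0.2039  0.235 ] [ 0.4975 -0.2091  0.235 ] 0.05437324676116478 stem [ 0.5289 -0.2121  0.235 ] [ 0.5273 -0.2119  0.235 ] 174.57336381216078
```

Request:
play_rows(
  moves=[
    [[0,0,0],-0.175],
    [[0,0,0],-0.175],
    [[0,0,0],-0.175],
    [[0,0,0],-0.175],
    [[0,0,0],-0.175],
  ],
)

```text
time_s: 21.25
eef_pos: [0.5343, -0.0945, 0.2775]
orientation: [0.993, -0.117, -0.0, 0.0]
ft_force: [-0.4, 0.1, 0.4]
width: 0.501
finger_force: 0.0
```

Request:
play_rows(
  moves=[
    [[0,0,0],-0.155],
    [[0,0,0],0],
    [[0,0,0],0],
    [[0,0,0],0],
    [[0,0,0],0],
  ],
)

```text
time_s: 21.88
eef_pos: [0.5342, -0.0942, 0.278]
orientation: [0.999, -0.043, -0.0, 0.0]
ft_force: [-0.6, -0.7, 0.3]
width: 0.503
finger_force: 0.0
```

```bash
python3 - <<'E'
from h import *
s=st()
for x in(-.081,-.055):
  tgt=np.array([.529,-.217])
  g=tgt+.06*np.array([np.cos(np.radians(174.5)),np.sin(np.radians(174.5))])
print(g,100*totool(s,[*(g-s["eef_pos"][:2]),.176-s["eef_pos"][2]]))
E
```

```text
t 21.875 tank -0.0028004858599487044 -0.003321868734511734 truez 0.305969942038106 head -4.9381138418806065 F [-0.6338 -0.7362  0.2947] M [ 0.0628 -0.0155 -0.0086] w 0.5026998012533115 j6 1.479722775374913
[ 0.4693 -0.2112] [-5.4647 12.2224 10.1971]
```

Request:
play_rows(
  moves=[
    [[-1.3,3.0,0],0],
    [[-1.4,3.0,0],0],
    [[-1.4,3.0,0],0],
    [[-1.4,3.1,0],0],
    [[0,0,0],0],
  ],
)

```text
time_s: 22.5
eef_pos: [0.4683, -0.2114, 0.2781]
orientation: [0.999, -0.044, 0.0, 0.0]
ft_force: [-0.5, 0.7, 1.0]
width: 0.502
finger_force: 0.0
```

```bash
python3 - <<'E'
from h import *
st();c,s=wcam();g=cv2.cvtColor(c["img"],cv2.COLOR_BGR2GRAY);cv2.imwrite("pics/w6.png",c["img"])
u=proj(c,[.44,-.211,.235]);v=proj(c,[.5,-.216,.235]);w=proj(c,[.529,-.217,.229]);print(u,v,w)
m=(g<50).astype(np.uint8)
for r in range(150,300,10):
  x=np.where(m[r,150:350])[0]+150
  sp=np.split(x,np.where(np.diff(x)>1)[0]+1) if len(x) else []
  print(r,[(int(q[0]),int(q[-1])) for q in sp if len(q)>3])
E
```

```text
t 22.5 tank -0.025309177702246423 -0.13593350352931505 truez 0.30613285852652095 head -5.057934127291714 F [-0.502   0.6841  0.9782] M [ 0.0599 -0.0431 -0.0203] w 0.5022138455438274 j6 1.2324357791294156
[255.2324 234.1606] [255.0052 156.3093] [252.8442 115.3024]
150 []
160 []
170 []
180 []
190 [(261, 265)]
200 [(244, 247), (261, 265)]
210 [(150, 169), (245, 265)]
220 [(150, 161), (199, 206), (245, 265), (296, 304)]
230 [(194, 206), (246, 264), (297, 309)]
240 [(190, 207), (296, 313)]
250 [(185, 207), (296, 318)]
260 [(180, 205), (298, 323)]
270 [(176, 202), (301, 327)]
280 [(185, 199), (304, 318)]
290 [(150, 197), (306, 349)]
```

Request:
play_rows(
  moves=[
    [[0,-0.1,3],0],
    [[0,0,3],0],
    [[0,0,2.5],0],
    [[0,0,1.6],0],
    [[0,0,0],0],
  ],
)

```text
time_s: 23.18
eef_pos: [0.469, -0.2083, 0.1762]
orientation: [0.999, -0.042, -0.001, -0.0]
ft_force: [-0.6, 0.7, -2.2]
width: 0.498
finger_force: 0.0
```

Request:
play_rows(
  moves=[
    [[0,0,0],0],
    [[0,0,0],0],
    [[0,0,0],0],
    [[0,0,0],0],
    [[0,0,0],0],
  ],
  fingers=-1,
  grip_force=25,
)

```text
time_s: 23.8
eef_pos: [0.4694, -0.2129, 0.178]
orientation: [0.999, -0.042, 0.001, 0.003]
ft_force: [-3.1, -17.4, -1.3]
width: 0.189
finger_force: 25.0
```

```bash
python3 -c "
from h import *
s=st();print(s['width']*92,s['finger_force'])"
```

```text
t 23.8 tank -0.02379493354395016 -0.1369068178345482 truez 0.20595463299615507 head -4.847153522433553 F [ -3.082  -17.3679  -1.3401] M [-2.7171  0.4714 -0.1262] w 0.18921161544476506 j6 1.2340707559772879
17.407468620918387 24.99970704317093
```

Request:
play_rows(
  moves=[
    [[0.05,1.2,0],-0.15],
    [[0.09,1.1,0],-0.175],
    [[0.09,1.0,0],-0.175],
    [[0.09,1.0,0],-0.175],
    [[0.09,1.0,0],-0.175],
  ],
)

```text
time_s: 24.42
eef_pos: [0.4848, -0.2553, 0.1777]
orientation: [0.927, 0.376, 0.001, -0.002]
ft_force: [-0.0, 17.4, 7.7]
width: 0.193
finger_force: 25.1
```

```bash
python3 -c "
from h import *
s=st();print(s['width']*92,s['finger_force'],s['eef_pos'])"
```

```text
t 24.425 tank 0.004978615415451804 -0.17167903685298685 truez 0.2057311708399442 head 44.12987170117429 F [-0.021  17.4476  7.6972] M [ 2.9806 -0.1499  0.3843] w 0.1930286520587791 j6 0.3075633950135663
17.758635989407676 25.122539699077606 [ 0.4848 -0.2553  0.1777]
```

Request:
play_rows(
  moves=[
    [[0.09,0.95,0],-0.175],
    [[0.09,1.0,0],-0.175],
    [[0.09,1.0,0],-0.175],
    [[0.09,1.0,0],-0.175],
    [[0.05,0.5,0],-0.08],
  ],
)

```text
time_s: 25.05
eef_pos: [0.5181, -0.2702, 0.1771]
orientation: [0.715, 0.699, -0.002, -0.008]
ft_force: [-34.8, 17.8, 27.9]
width: 0.197
finger_force: 25.8
```

```bash
python3 -c "
from h import *
s=st();print(s['width']*92,s['finger_force'],s['eef_pos'])"
```

```text
t 25.05 tank 0.04140383009519348 -0.17448028532778334 truez 0.20510957092363735 head 88.70296729493332 F [-34.7929  17.7652  27.9244] M [ 3.1699  6.3308 -0.5954] w 0.19724881318529658 j6 -0.46233615411093504
18.146890813047285 25.76933652162552 [ 0.5181 -0.2702  0.1771]
```

Strong reaction shows the lever at its stop. I'll release and verify.

Request:
play_rows(
  moves=[
    [[0,0,0],0],
    [[0,0,0],0],
    [[0,0,0],0],
    [[0,0,0],0],
    [[0,0,-2],0],
  ],
  fingers=0,
)

```text
time_s: 25.68
eef_pos: [0.524, -0.2747, 0.1959]
orientation: [0.716, 0.698, -0.0, -0.001]
ft_force: [-0.0, -0.5, 0.3]
width: 0.499
finger_force: 0.0
```

Request:
play_rows(
  moves=[
    [[0,0,-3],0],
    [[0,0,-3],0],
    [[0,0,-3],0],
    [[0,0,0],0],
    [[0,0,0],0],
  ],
)

```text
time_s: 26.3
eef_pos: [0.5244, -0.2749, 0.286]
orientation: [0.716, 0.698, -0.0, -0.0]
ft_force: [-0.5, -0.0, -0.1]
width: 0.504
finger_force: 0.0
```

```bash
python3 - <<'E'
from h import *
s=st();c,s=wcam();print(s["eef_pos"]);g=cv2.cvtColor(c["img"],cv2.COLOR_BGR2GRAY);cv2.imwrite("pics/w7.png",c["img"])
m=(g<50).astype(np.uint8)
for r in range(110,260,8):
  x=np.where(m[r,150:350])[0]+150
  sp=np.split(x,np.where(np.diff(x)>1)[0]+1) if len(x) else []
  for q in sp:
    if 8<len(q)<45:
      X=onz(c,((q[0]+q[-1])/2,r),.235);print(r,q[0],q[-1],X[:2])
E
```

```text
t 26.3 tank 0.04888825082962151 -0.17672692558861752 truez 0.3139624685192848 head 88.50593039045596 F [-0.4521 -0.0114 -0.1346] M [-0.0007 -0.124   0.0379] w 0.5036201673629432 j6 -0.4591979863418658
[ 0.5244 -0.2749  0.286 ]
214 232 244 [ 0.515 -0.29 ]
214 288 315 [ 0.5646 -0.2913]
222 198 206 [ 0.4864 -0.2958]
222 232 251 [ 0.5175 -0.2967]
222 282 305 [ 0.5584 -0.2977]
230 194 206 [ 0.4844 -0.3025]
230 284 309 [ 0.5608 -0.3045]
238 191 207 [ 0.4832 -0.3092]
238 279 312 [ 0.56   -0.3112]
246 187 207 [ 0.4812 -0.316 ]
246 294 316 [ 0.5676 -0.3182]
254 183 207 [ 0.4791 -0.3229]
254 213 229 [ 0.5001 -0.3234]
254 295 319 [ 0.5693 -0.3252]
```

```bash
python3 - <<'E'
from h import *
def fit(fn,c,lo,hi,th):
  g=cv2.cvtColor(cv2.imread(fn),cv2.COLOR_BGR2GRAY);P=[]
  for r in range(lo,hi,4):
    x=np.where(g[r,225:275]<th)[0]+225
    sp=np.split(x,np.where(np.diff(x)>1)[0]+1) if len(x) else []
    for q in sp:
      if 16<len(q)<26:P.append(onz(c,((q[0]+q[-1])/2,r),.235)[:2])
  P=np.array(P);print(len(P),P[[0,-1]] if len(P) else 0)
  if len(P)>2:
    d=np.linalg.svd(P-P.mean(0))[2][0];print(np.degrees(np.arctan2(d[1],d[0])),P.mean(0))
c,s=wcam()
for th in(60,75,90):
  fit("pics/w7.png",c,140,232,th)
import copy
c6=copy.deepcopy(c)
T=np.eye(4);T[:3,:3]=Ro.from_quat([.999,-.0441,0,0]).as_matrix();T[:3,3]=[.4683,-.2114,.2781]
M=np.linalg.inv(T@c["hand_eye"]);c6["R"]=M[:3,:3];c6["t"]=M[:3,3]
for th in(60,75,90): fit("pics/w6.png",c6,140,240,th)
E
```

```text
10 [[ 0.5196 -0.2473]
 [ 0.5176 -0.298 ]]
87.20099747756082 [ 0.5184 -0.2812]
13 [[ 0.5204 -0.2596]
 [ 0.5172 -0.298 ]]
-94.69900865290514 [ 0.5188 -0.2786]
13 [[ 0.5208 -0.2596]
 [ 0.5176 -0.298 ]]
-94.61088768272802 [ 0.5188 -0.2786]
15 [[ 0.4904 -0.2168]
 [ 0.4407 -0.2132]]
175.90721595726947 [ 0.4635 -0.2148]
17 [[ 0.4904 -0.2168]
 [ 0.4407 -0.2132]]
176.22515428470905 [ 0.4659 -0.2149]
17 [[ 0.4904 -0.2168]
 [ 0.4407 -0.2132]]
176.14049725771852 [ 0.4659 -0.2149]
```

The lever turned 176.1° → 265.4° (about 90°) and was held at its stop, and the cap is tight. The gripper is clear, so I'm handing in.

```bash
python3 -c "
from station import job_done
print(job_done())"
```

```text
the job is handed in; nothing more can be done
None
```

The job is handed in: the cap sits on the neck and is tight at its stop, and the valve was opened afterwards to its stop (about 89° measured, ±1°); I saw no sign of the things around the tank being moved, but took no final picture to check them.

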